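Swap the used-up canister in the kitchen caddy

ROBOT

A 6-joint arm with a two-finger parallel gripper is mounted at the origin on the work surface. World frame = base frame: x ahead of the robot, y to its left, z up, the work surface at z = 0. Lengths are in m, angles in rad, forces in N, time in s.
With the tool pointing down it reaches from about 0.35 to 0.775 m from the base axis. Payload 7.3 kg.
Tool frame: the origin (TCP) lies between the finger pads; the fingertips stand 22 mm ahead of it and the grasp point (between the pads) lies 3 mm ahead of it; z points along the fingers, y is the line along which they close (so a half turn about z gives the same grasp; the last joint's range is limited). The gripper opens to 92 mm and grips with 3 to 60 N. Pads are 19 mm wide; open, the fingers measure 130 mm over their backs; the gripper's body (75 mm by 190 mm) begins 47 mm behind the grasp point.
Start: joints at [1.054, 0.342, 1.524, -0, 1.275, -0.146], TCP at [0.19, 0.489, 0.249] pointing down, gripper open.
Joint ranges: [-2.53, 2.53], [-0.77, 2.02], [0.04, 2.7], [-1, 4.14], [0.28, 2.66], [-3.11, 3.11]. Speed limits (rad/s): [2.57, 2.57, 3.14, 3.14, 3.14, 3.14].

INTERFACE

Orientations are given as a 3x3 rotation matrix whose columns are the frame's x, y, z axes.
In Python, from workcell import robot gives the robot as it stands. Calls block until the motion is done:
- robot.move_pose(position, orientation): joint-space move of the TCP to a pose.
- robot.line_to(position, orientation=None, max_speed=0.15, threshold=None): straight line of the TCP; orientation=None keeps the orientation; max_speed is the mean speed in m/s. With threshold (N) it stops when the force on the tool has changed by that much, and returns True; else False.
- robot.move_j(angles): joint-space move.
- robot.gripper_to(opening, grasp_force=None): finger opening in m; grasp_force is the grip in N (None keeps the last); returns when the fingers have stopped.
- robot.pause(seconds).
- robot.ik(position, orientation): joint angles nearest the present ones, or None.
- robot.state(): the state.
- robot.capture(name): name is "scene" or "top"; returns the picture (400x640x3 uint8, red, green, blue); there is no depth.
- robot.camera_model(name): a dict with "mtx" (3x3 intrinsics, pixels), "R" (3x3) and "t" (3): a world point X has camera coordinates R X + t. Camera axes: x right, y down, z forward; pixel columns grow to the right and rows downward; lengths in m; the calibration is good to about 2 mm. A picture is of the moment at which its call begins. camera_model takes no time and is no camera call.
A pose or a line that the arm cannot do raises robot.MotionError and nothing moves.
- robot.hand_in(): hands the job in; it is judged then, once.
The state is a dict: "time_s": time; "q": joint angles; "joint_velocities": joint speeds; "joint_torque": joint torques, N m; "tool_pos": TCP position; "eef_rot": TCP orientation; "contact_force": force on the tool from outside, world axes, zero at the start; "torque": the same for the moment, N m; "finger_gap": finger opening in m; "gripper_force": force on a finger pad.
Only numpy, scipy, OpenCV 4.12 (cv2) and the standard library are available. Lean on these libraries where they do the work, as an engineer would, in place of code of your own. Each camera call takes 0.05 s, during which the arm holds its last target. There are 200 camera calls.

TASK

The wooden caddy should hold one of each of the three canister kinds, but one has been used up and stands on the cork mat. Set that used-up canister down in the steel tray, and pack the full spare of the same kind from the plywood board into the empty space in the caddy, seated on its floor. Set both down gently and upright, without dropping them, and leave all the other canisters, the mug and the pepper mill where they stand.

Things in the scene. Friction and masses are not known exactly. Their poses are not given: they have to be found in the camera images.
- white_a: white square tin (54 x 54 mm, pale wood lid), 92 mm tall, 0.2 to 0.35 kg, straight sides up to 78 mm. One of the working set: at the start it stands upright either in the caddy or, if it is the used-up one, on the cork mat. Origin: centre of its underside, z up; its x and y axes are square to its sides (at the start parallel to the caddy's).
- white_b: The full spare, looking just like white_a: white square tin (54 x 54 mm, pale wood lid), 92 mm tall, 0.2 to 0.4 kg. At the start it stands upright on the plywood board, in any of the board's three places. Origin: centre of its underside, z up; its x and y axes are square to its sides.
- copper_a: copper round canister (diameter 54 mm, black lid), 92 mm tall, 0.2 to 0.35 kg, straight sides up to 78 mm. One of the working set: at the start it stands upright either in the caddy or, if it is the used-up one, on the cork mat. Origin: centre of its underside, z up; its yaw does not matter.
- copper_b: The full spare, looking just like copper_a: copper round canister (diameter 54 mm, black lid), 92 mm tall, 0.2 to 0.4 kg. At the start it stands upright on the plywood board, in any of the board's three places. Origin: centre of its underside, z up.
- blue_a: blue round ceramic canister (diameter 54 mm, blue lid), 92 mm tall, 0.2 to 0.35 kg, straight sides up to 78 mm. One of the working set: at the start it stands upright either in the caddy or, if it is the used-up one, on the cork mat. Origin: centre of its underside, z up; its yaw does not matter.
- blue_b: The full spare, looking just like blue_a: blue round ceramic canister (diameter 54 mm, blue lid), 92 mm tall, 0.2 to 0.4 kg. At the start it stands upright on the plywood board, in any of the board's three places. Origin: centre of its underside, z up.
- caddy: Fixed open wooden box, 76 x 190 mm, 40 mm tall, walls and floor 6 mm thick (inside 64 x 178 mm). Origin: centre of its underside; x across, y along it, z up. Three spaces in a row, no dividers, centred at y = -59, 0 and +59 mm, each with a round grey felt spot flush in the floor; one is empty at the start. A canister seated in it has its origin 6 mm above the caddy's.
- mat: Fixed round cork mat, diameter 90 mm, 6 mm thick, in front of the caddy (on the robot's side), with the used-up canister standing on it. Origin: centre of its underside.
- tray: Fixed small square steel tray, 108 x 108 mm outside, inside 100 x 100 mm, rim 14 mm high, floor 4 mm thick. Empty at the start. Origin: centre of its underside; axes along its sides.
- board: Fixed plywood board, 310 x 85 mm, 12 mm thick, long side along its x axis; the three spares stand on it in a row about 95 mm apart. Origin: centre of its underside.
- mug: White mug, 80 mm wide, 85 mm tall, behind the caddy. A bystander. Origin: centre of its underside.
- mill: Dark wooden pepper mill, 54 mm wide, 145 mm tall, behind the caddy. A bystander. Origin: centre of its underside.
Not all that is in view belongs to the job. Leave any pink look-alike of the white_a alone.

How it is judged:
At the end, for the whole second after the job is handed in: Used-up canister upright on the steel tray's floor, its spare upright on the caddy's floor (within 4 mm in height, tilt under 0.1 rad), the other two kinds still in the caddy (moved under 20 mm), the other spares upright on the board (moved under 30 mm), all at rest (((x of white_a in the frame of caddy between -0.012 and 0.012 m and y of white_a in the frame of caddy between -0.07 and 0.07 m and z of white_a in the frame of caddy between 0.003 and 0.01 m and angle between each of white_a, white_b's own z axis and vertical below 0.1 rad and linear speed of each of white_a, white_b below 0.02 m/s and distance of white_a from where it was at the start of the episode below 0.02 m and distance of white_b from where it was at the start of the episode below 0.03 m) or (x of white_a in the frame of tray between -0.03 and 0.03 m and y of white_a in the frame of tray between -0.03 and 0.03 m and z of white_a in the frame of tray between 0.001 and 0.008 m and angle between each of white_a, white_b's own z axis and vertical below 0.1 rad and linear speed of each of white_a, white_b below 0.02 m/s and x of white_b in the frame of caddy between -0.012 and 0.012 m and y of white_b in the frame of caddy between -0.07 and 0.07 m and z of white_b in the frame of caddy between 0.003 and 0.01 m)) and ((x of copper_a in the frame of caddy between -0.012 and 0.012 m and y of copper_a in the frame of caddy between -0.07 and 0.07 m and z of copper_a in the frame of caddy between 0.003 and 0.01 m and angle between each of copper_a, copper_b's own z axis and vertical below 0.1 rad and linear speed of each of copper_a, copper_b below 0.02 m/s and distance of copper_a from where it was at the start of the episode below 0.02 m and distance of copper_b from where it was at the start of the episode below 0.03 m) or (x of copper_a in the frame of tray between -0.03 and 0.03 m and y of copper_a in the frame of tray between -0.03 and 0.03 m and z of copper_a in the frame of tray between 0.001 and 0.008 m and angle between each of copper_a, copper_b's own z axis and vertical below 0.1 rad and linear speed of each of copper_a, copper_b below 0.02 m/s and x of copper_b in the frame of caddy between -0.012 and 0.012 m and y of copper_b in the frame of caddy between -0.07 and 0.07 m and z of copper_b in the frame of caddy between 0.003 and 0.01 m)) and ((x of blue_a in the frame of caddy between -0.012 and 0.012 m and y of blue_a in the frame of caddy between -0.07 and 0.07 m and z of blue_a in the frame of caddy between 0.003 and 0.01 m and angle between each of blue_a, blue_b's own z axis and vertical below 0.1 rad and linear speed of each of blue_a, blue_b below 0.02 m/s and distance of blue_a from where it was at the start of the episode below 0.02 m and distance of blue_b from where it was at the start of the episode below 0.03 m) or (x of blue_a in the frame of tray between -0.03 and 0.03 m and y of blue_a in the frame of tray between -0.03 and 0.03 m and z of blue_a in the frame of tray between 0.001 and 0.008 m and angle between each of blue_a, blue_b's own z axis and vertical below 0.1 rad and linear speed of each of blue_a, blue_b below 0.02 m/s and x of blue_b in the frame of caddy between -0.012 and 0.012 m and y of blue_b in the frame of caddy between -0.07 and 0.07 m and z of blue_b in the frame of caddy between 0.003 and 0.01 m))); the robot touches nothing.
It fails at once if the mug or the pepper mill is moved by more than 30 mm (distance of any of mug, mill from where it was at the start of the episode above 0.03 m).
It fails at once if a canister is tipped by more than 0.7 rad (angle between any of white_a, white_b, copper_a, copper_b, blue_a, blue_b's own z axis and vertical above 0.7 rad).
It fails at once if a canister is dropped (out of the fingers and falling faster than 0.5 m/s, about 13 mm of free fall) ((linear speed of white_a above 0.5 m/s and contact force between white_a and the fingers below 0.2 N) or (linear speed of white_b above 0.5 m/s and contact force between white_b and the fingers below 0.2 N) or (linear speed of copper_a above 0.5 m/s and contact force between copper_a and the fingers below 0.2 N) or (linear speed of copper_b above 0.5 m/s and contact force between copper_b and the fingers below 0.2 N) or (linear speed of blue_a above 0.5 m/s and contact force between blue_a and the fingers below 0.2 N) or (linear speed of blue_b above 0.5 m/s and contact force between blue_b and the fingers below 0.2 N)).
It also fails if it takes over 54 s, if anything falls off the work surface, if the arm or the gripper's body presses on something with over 40 N, if the wrist force passes 120 N, or if a joint passes its speed limit or range.

## Working session

There is one attempt and no reset: what is moved stays moved. The work goes in short steps, each a Python script; the robot and the scene stay as the last script left them, time stands still between calls to the robot, and variables do not carry over. Pictures are saved under pics/ and viewed, at most 10 in all, crops included, and the job is handed in when it is done.

```bash
mkdir -p pics
python3 - <<'E'
from workcell import robot
import cv2
for n in("scene","top"):
    im=robot.capture(n); cv2.imwrite(f"pics/{n}0.png",im[:,:,::-1])
    c=robot.camera_model(n); print(n,c["mtx"].round(1).tolist(),(-c["R"].T@c["t"]).round(3),c["R"].round(3).tolist())
E
```

```text
scene [[404.7, 0.0, 312.8], [0.0, 404.7, 197.2], [0.0, 0.0, 1.0]] [ 1.238 -0.003  0.69 ] [[0.002, 1.0, 0.011], [0.715, 0.007, -0.699], [-0.699, 0.01, -0.715]]
top [[457.3, 0.0, 321.1], [0.0, 457.3, 199.7], [0.0, 0.0, 1.0]] [ 0.513 -0.014  1.167] [[0.029, -1.0, 0.013], [-0.996, -0.03, -0.09], [0.09, -0.01, -0.996]]
```

View pics/scene0.png

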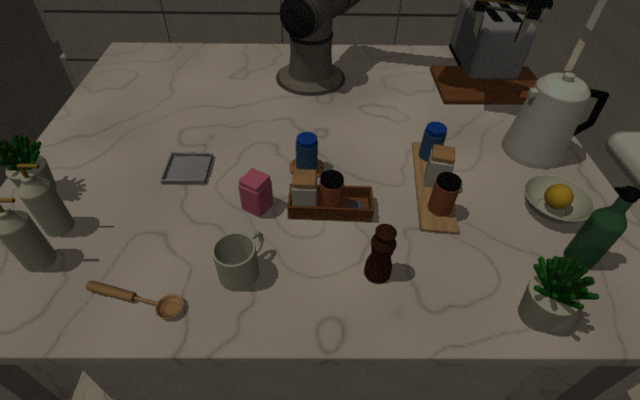

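View pics/top0.png

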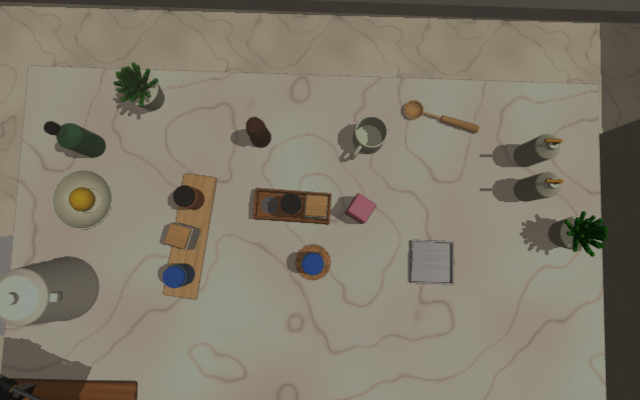

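Top view: used-up candidates are blue at (312,263) on the cork mat and blue at (175,276) on the board. Copper (187,197) and (290,204), white (179,236) and (316,206) and the pink look-alike (361,208) are not wanted. So the used-up canister is the mat's blue, the spare is the board's blue, and the empty space is at the caddy's left (+y) end, about (267,206). I'll check this in close crops.

```bash
cat > h.py <<'E'
from workcell import robot
import cv2, numpy as np
def ray(n,px,z):
    c=robot.camera_model(n); C=-c["R"].T@c["t"]
    d=c["R"].T@np.linalg.inv(c["mtx"])@np.array([px[0],px[1],1.]); return C+d*(z-C[2])/d[2]
def proj(n,X):
    c=robot.camera_model(n); p=c["mtx"]@(c["R"]@np.asarray(X)+c["t"]); return p[:2]/p[2]
def blobs(im,lo,hi,amin=100):
    h=cv2.cvtColor(im,cv2.COLOR_RGB2HSV); m=cv2.inRange(h,np.array(lo),np.array(hi))
    k,l,s,c=cv2.connectedComponentsWithStats(m); return [((l==i).astype('uint8'),s[i],c[i]) for i in range(1,k) if s[i,4]>amin]
E
python3 - <<'E'
from h import *
t=cv2.imread("pics/top0.png")[:,:,::-1].copy(); s=cv2.imread("pics/scene0.png")[:,:,::-1].copy()
def crop(im,u,v,w=50,h=37,k=8): 
    return cv2.convertScaleAbs(cv2.resize(im[v-h//2:v-h//2+h,u-w//2:u-w//2+w],(400,296),interpolation=cv2.INTER_CUBIC),alpha=1.5)
mos=np.vstack([np.hstack([crop(t,175,270),crop(t,312,263)]),np.hstack([crop(t,291,206,90,66),crop(t,431,262,64,48)])])
cv2.imwrite("pics/mos.png",mos[:,:,::-1])
for n,im in(("top",t),("scene",s)):
    for m,b,c in blobs(im,(105,120,30),(125,255,255),60):
        print(n,b,c.round(1),np.percentile(cv2.cvtColor(im,cv2.COLOR_RGB2HSV)[m>0],[10,50,90],axis=0).tolist())
for u,v in((431,262),(291,206),(267,206)): print(ray("top",(u,v),.01).round(3))
E
```

```text
top [302 253  21  22 359] [312.2 263.5] [[110.0, 158.8, 107.80000000000001], [110.0, 169.0, 118.0], [110.0, 173.0, 120.0]]
top [163 266  22  22 366] [173.3 276.5] [[110.0, 153.5, 103.5], [111.0, 164.0, 114.0], [111.0, 167.0, 115.0]]
scene [425 122  22  18 281] [435.7 129.8] [[107.0, 167.0, 46.0], [109.0, 207.0, 79.0], [110.0, 242.0, 84.0]]
scene [297 132  20  17 286] [306.4 140.2] [[107.0, 174.0, 44.0], [109.0, 208.0, 81.0], [111.0, 237.0, 84.0]]
[ 0.469 -0.307  0.01 ]
[0.6   0.049 0.01 ]
[0.598 0.11  0.01 ]
```

View pics/mos.png

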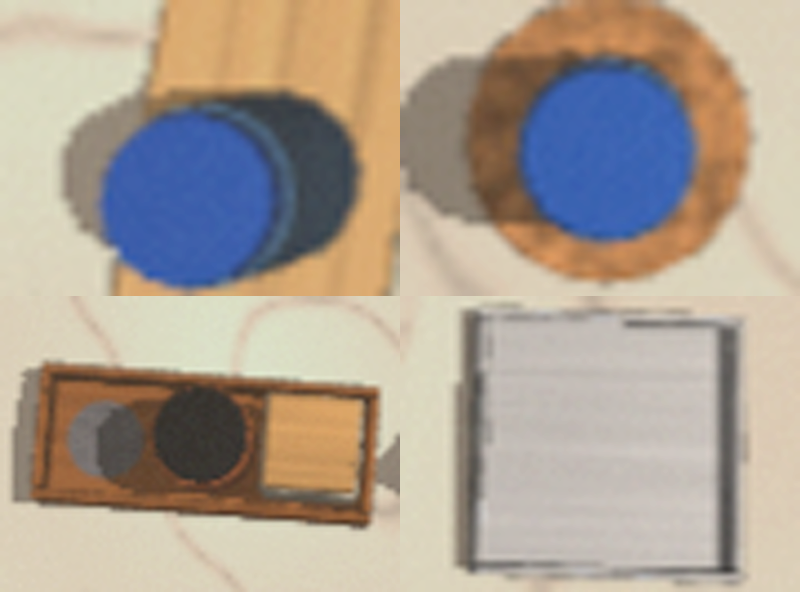

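The crops confirm it: blue lid discs at (173,276) on the board and (312,263) on the cork, the bare felt spot at the caddy's left end (269,205), copper in its middle, white at its right, and the tray empty at (431,262).

```bash
cat > m.py <<'E'
from h import *
A=ray("top",(312.0,263.5),.098); B=ray("top",(173.3,276.5),.104)
cc=np.array([ray("top",p,.04) for p in((255.45,188.1),(331,193.7),(328.8,224.5),(253.4,218.5))])
cad=cc.mean(0); yl=(cc[0]+cc[3]-cc[1]-cc[2])[:2]; yl/=np.linalg.norm(yl); xl=np.array([yl[1],-yl[0]])
felt=ray("top",(269.4,205.2),.006); cop=ray("top",(291.7,204.3),.098)
tr=np.array([ray("top",p,.014) for p in((410.5,240.2),(453.7,241.5),(453.1,283.4),(408.9,281.5))]); tray=tr.mean(0)
loc=lambda P:np.array([(P-cad)[:2]@xl,(P-cad)[:2]@yl])
def R(a): # tool down, closing axis along world angle a
    y=np.array([np.cos(a),np.sin(a),0]); z=np.array([0,0,-1.]); return np.column_stack([np.cross(y,z),y,z])
E
python3 - <<'E'
from m import *
s=lambda p:np.linalg.norm(np.roll(p,-1,0)-p,axis=1).round(3)
print("A",A,"B",B,"cad",cad,s(cc),"yl",yl,"tray",tray,s(tr)); print("felt",loc(felt),"cop",loc(cop))
sc=cv2.imread("pics/scene0.png"); 
for P in(A,B): print(proj("scene",P).round(1))   # expect on lid tops in scene view
bl=blobs(cv2.imread("pics/top0.png")[:,:,::-1].copy(),(8,90,90),(20,255,255),1000)
for m,b,c in bl:
    r=cv2.minAreaRect(cv2.findNonZero(m)); 
    p=cv2.boxPoints(r); q=np.array([ray("top",x,.012) for x in p]); print("rect",b,s(q),q.round(3).tolist())
for nm,P,z in(("A",A,.006),("B",B,.012),("T",tray,.004),("C",felt,.006)):
    for a in (0,np.pi/2,np.arctan2(xl[1],xl[0]),-np.pi/2,np.pi):
        for dz in(.065,.2):
            q=robot.ik([P[0],P[1],z+dz],R(a)); print(nm,round(a,2),dz,None if q is None else np.round(q,2))
E
```

```text
A [ 0.46140477 -0.00857851  0.098     ] B [0.42331588 0.30777533 0.104     ] cad [0.59750951 0.0448935  0.04      ] [0.188 0.076 0.186 0.075] yl [0.04727776 0.99888178] tray [ 0.47051728 -0.30767293  0.014     ] [0.109 0.104 0.111 0.103]
felt [0.00042733 0.0598062 ] cop [ 7.78677684e-05 -1.76602361e-03]
[306.8 138.1]
[436.1 127.7]
rect [ 163  173   54  126 2955] [0.309 0.105 0.309 0.102] [[0.374, 0.378, 0.012], [0.681, 0.345, 0.012], [0.667, 0.241, 0.012], [0.36, 0.276, 0.012]]
A 0 0.065 [-0.18  0.47  1.92 -0.    0.76 -0.18]
A 0 0.2 [-0.18  0.27  1.76 -0.    1.12 -0.18]
A 1.57 0.065 [-0.18  0.47  1.92 -0.    0.76 -1.76]
A 1.57 0.2 [-0.18  0.27  1.76 -0.    1.12 -1.76]
A -0.05 0.065 [-0.18  0.47  1.92 -0.    0.76 -0.14]
A -0.05 0.2 [-0.18  0.27  1.76 -0.    1.12 -0.14]
A -1.57 0.065 [-0.18  0.47  1.92 -0.    0.76  1.39]
A -1.57 0.2 [-0.18  0.27  1.76 -0.    1.12  1.39]
A 3.14 0.065 [-0.18  0.47  1.92 -0.    0.76  2.96]
A 3.14 0.2 [-0.18  0.27  1.76 -0.    1.12  2.96]
B 0 0.065 [ 0.48  0.54  1.74 -0.    0.86  0.48]
B 0 0.2 [ 0.48  0.37  1.59 -0.    1.18  0.48]
B 1.57 0.065 [ 0.48  0.54
[... 674 characters left out ...]

T -1.57 0.065 [-0.72  0.61  1.64 -0.    0.9   0.86]
T -1.57 0.2 [-0.72  0.45  1.49 -0.    1.21  0.86]
T 3.14 0.065 [-0.72  0.61  1.64 -0.    0.9   2.43]
T 3.14 0.2 [-0.72  0.45  1.49 -0.    1.21  2.43]
C 0 0.065 [ 0.05  0.68  1.49 -0.    0.98  0.05]
C 0 0.2 [ 0.05  0.53  1.34 -0.    1.27  0.05]
C 1.57 0.065 [ 0.05  0.68  1.49 -0.    0.98 -1.52]
C 1.57 0.2 [ 0.05  0.53  1.34 -0.    1.27 -1.52]
C -0.05 0.065 [ 0.05  0.68  1.49 -0.    0.98  0.09]
C -0.05 0.2 [ 0.05  0.53  1.34 -0.    1.27  0.09]
C -1.57 0.065 [ 0.05  0.68  1.49 -0.    0.98  1.62]
C -1.57 0.2 [ 0.05  0.53  1.34 -0.    1.27  1.62]
C 3.14 0.065 [ 0.05  0.68  1.49 -0.    0.98 -3.09]
C 3.14 0.2 [ 0.05  0.53  1.34 -0.    1.27 -3.09]
```

The checks hold: caddy 188x76, tray ~107x108, copper at local y ≈ -2 mm, felt spot at +60 mm, and both lids reproject onto the lids in the scene view. Next I grasp the used-up blue one and lift it.

```bash
cat >> m.py <<'E'
def pick(P,z,a,up=.26):
    robot.gripper_to(.085); robot.move_pose([P[0],P[1],up],R(a))
    hit=robot.line_to([P[0],P[1],z+.105],max_speed=.15) or robot.line_to([P[0],P[1],z+.065],max_speed=.06,threshold=8)
    print("hit",hit); 
    if hit: return
    robot.gripper_to(.04,25); st=robot.state(); print("gap",st["finger_gap"],st["gripper_force"],st["tool_pos"])
    robot.line_to([P[0],P[1],z+.085],max_speed=.05); robot.line_to([P[0],P[1],up],max_speed=.15)
    st=robot.state(); print("gap",st["finger_gap"],st["gripper_force"],st["contact_force"],st["time_s"])
def snap(n):
    im=robot.capture(n); return im
E
python3 - <<'E'
from m import *
pick(A,.006,-np.pi/2)
E
```

```text
hit False
gap 0.05357044780395365 24.99366044998169 [ 0.4615202  -0.00866676  0.07113742]
gap 0.05359196244196691 24.98900815844536 [ 0.13665389  0.34015827 -3.54409091] 6.9167
```

```bash
cat >> m.py <<'E'
def place(P,z,a=None):
    robot.line_to([P[0],P[1],z+.065+.03],max_speed=.12)
    hit=robot.line_to([P[0],P[1],z+.065-.003],max_speed=.02,threshold=3)
    st=robot.state(); print("touch",hit,st["tool_pos"]-np.array([P[0],P[1],z+.065]),st["contact_force"])
    return hit
def release(P,up=.26):
    robot.gripper_to(.075); robot.pause(.2); p=robot.state()["tool_pos"]
    robot.line_to([p[0],p[1],p[2]+.05],max_speed=.08); robot.line_to([p[0],p[1],up],max_speed=.2); print(robot.state()["time_s"])
E
python3 - <<'E'
from m import *
robot.move_pose([tray[0],tray[1],.26],R(-np.pi/2))
if place(tray,.004): 
    release(tray); pick(B,.012,np.pi/2-.11)
    robot.move_pose([felt[0],felt[1],.26],R(np.arctan2(xl[1],xl[0]))); 
    robot.line_to([felt[0],felt[1],.17],max_speed=.12); print(robot.state()["time_s"],robot.state()["tool_pos"])
    for n in("top","scene"):
        im=robot.capture(n); cv2.imwrite(f"pics/{n}1.png",im[:,:,::-1])
t=cv2.imread("pics/top1.png"); s=cv2.imread("pics/scene1.png")
z=lambda im,u,v,w,h:cv2.convertScaleAbs(cv2.resize(im[v:v+h,u:u+w],(400,300),interpolation=cv2.INTER_CUBIC),alpha=1.4)
cv2.imwrite("pics/mos1.png",np.vstack([np.hstack([z(t,231,150,120,90),z(t,391,222,107,80)]),np.hstack([z(s,280,120,120,90),z(s,140,110,107,80)])]))
E
```

```text
touch True [-3.50023458e-05 -1.48547161e-05  1.17472204e-04] [-0.13127279  0.26176341  4.58055365]
13.3167
hit False
gap 0.0535593748424121 24.99394789338112 [0.4235004  0.30798358 0.07720446]
gap 0.05347902145069867 24.98812347650528 [ 0.43085689  0.69255123 -4.0572223 ] 20.2667
22.2167 [0.60124982 0.10489313 0.17093575]
```

View pics/mos1.png

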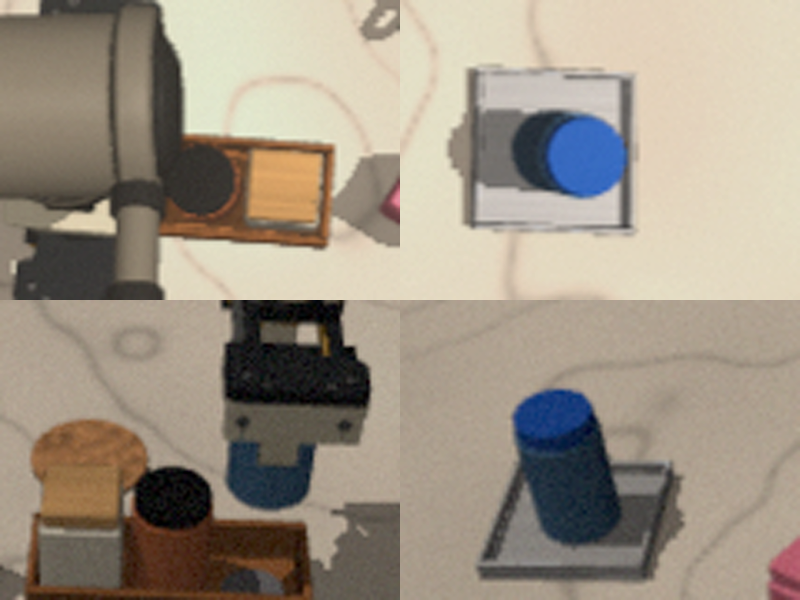

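The mosaic shows blue_a standing centred in the tray (scene ≈ (290,235)), and the spare held upright over the felt spot with its underside at about (361,178) in the scene. Next I check its sideways offset in the fingers from its silhouette.

Run:
```python
from m import *
im=cv2.imread("pics/scene1.png")[:,:,::-1].copy(); p=robot.state()["tool_pos"]
h=cv2.cvtColor(im,cv2.COLOR_RGB2HSV)
print("axis",[proj("scene",[p[0],p[1],z]).round(2).tolist() for z in(.106,.125)], "px/mm",(proj("scene",p+[0,.01,0])-proj("scene",p)).round(2))
for r in range(164,182):
    row=h[r,340:385]; m=np.where((row[:,0]>98)&(row[:,0]<125)&(row[:,1]>90))[0]+340
    if len(m): print(r,m.min(),m.max(),(m.min()+m.max())/2)
# copper lid and the caddy's inner +y end seen from the scene camera
for m,b,c in blobs(im,(0,0,0),(180,255,38),100): 
    if 290<c[0]<360 and 150<c[1]<200: print("dark",b,c)
print("pred copper lid",proj("scene",[*(cop[:2]),.098]),"felt",proj("scene",felt))
```

```text
axis [[359.38, 175.68], [360.23, 169.01]] px/mm [4.95 0.04]
164 350 373 361.5
165 350 373 361.5
166 349 373 361.0
167 350 373 361.5
168 349 372 360.5
169 349 371 360.0
170 349 372 360.5
171 349 372 360.5
172 349 372 360.5
173 349 372 360.5
174 349 370 359.5
175 349 370 359.5
176 349 371 360.0
177 350 371 360.5
178 351 370 360.5
179 352 369 360.5
180 354 367 360.5
181 357 365 361.0
dark [321 170  22  19 349] [331.48997135 179.10601719]
pred copper lid [330.30905361 177.00667172] felt [355.2506895  207.41152386]
```

The held offset is under 1 mm once the shared camera bias is taken out (the copper lid shows the same +1 px). The gap's middle is about 1 mm short of the felt spot, so I shift by that and lower.

Run:
```python
from m import *
T=felt.copy(); T[:2]-=.0012*yl
robot.line_to([T[0],T[1],.125],max_speed=.08)
hit=robot.line_to([T[0],T[1],.0685],max_speed=.025,threshold=3)
st=robot.state(); print(hit,st["tool_pos"],st["contact_force"],"err z",st["tool_pos"][2]-.071,st["time_s"])
if hit and abs(st["tool_pos"][2]-.071)<.0025: release(T)
else: print("NOT SEATED")
```

```text
True [0.60076601 0.10341462 0.07112829] [ 0.39899801 -0.31532547  6.79062338] err z 0.00012829170724196204 24.9667
27.375
```

Run:
```python
from m import *
robot.move_pose([.42,.1,.3],R(0)); robot.pause(.3)
t=robot.capture("top")[:,:,::-1]; s=robot.capture("scene")[:,:,::-1]
z=lambda im,u,v,w,h:cv2.convertScaleAbs(cv2.resize(im[v:v+h,u:u+w],(400,300),interpolation=cv2.INTER_CUBIC),alpha=1.4)
cv2.imwrite("pics/mos2.png",np.vstack([np.hstack([z(t,231,160,120,90),z(t,391,222,107,80)]),np.hstack([z(s,280,150,120,90),z(s,385,110,160,120)])]))
for n,im in(("top",t),("scene",s)):
    for m,b,c in blobs(im[:,:,::-1].copy(),(105,120,30),(125,255,255),60): print(n,b,c.round(1),loc(ray(n,c,.098)) if n=="top" else "")
print(ray("top",(430,262),.096)-tray)
```

```text
top [256 192  21  21 354] [265.9 202.2] [0.00035973 0.05870881]
top [429 253  23  22 379] [439.7 263.3] [-0.11061927 -0.35583306]
scene [171 134  22  21 311] [180.9 142.5] 
scene [347 171  23  21 381] [358.2 180.8] 
[0.00195009 0.02451119 0.082     ]
```

View pics/mos2.png

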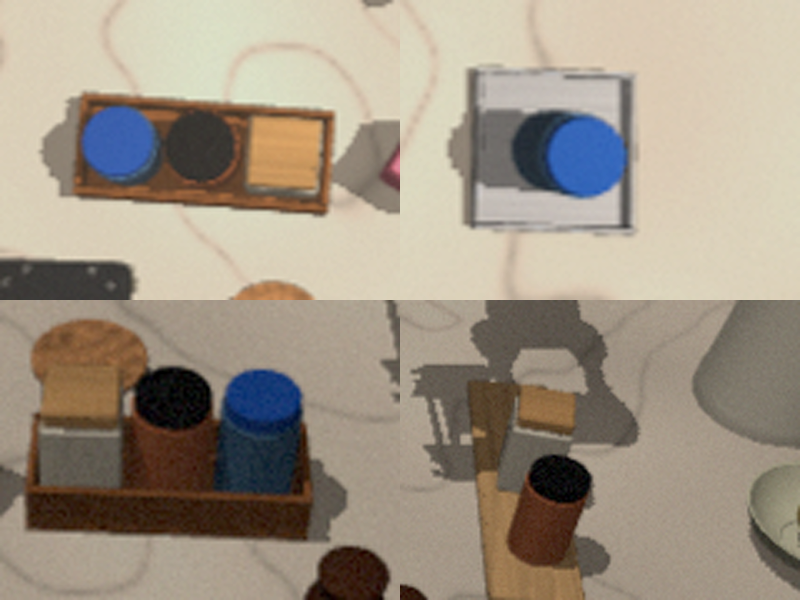

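The blue spare is seated in the caddy at local (0.4, 58.7) mm, level with its neighbours. The used-up one stands in the tray, and the other spares are upright on the board. I'm handing in.

```bash
python3 -c "
from workcell import robot
print(robot.hand_in())"
```

```text
the job is handed in; nothing more can be done
None
```

The job is handed in (verdict not shown): at the last look the used-up blue canister stood upright in the steel tray, its spare was seated in the caddy's empty space, and I touched nothing else.

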